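Sort the loose lab parts into their trays

TASK

Tidy the lab bench after class: the two rubber stoppers, the two steel balance weights and the retort-stand clamp boss lying loose on it each go into the open compartment of the tray that has a fixed sample of the same kind at its far end. Stand the stoppers and weights upright and lay the boss flat, each resting on the tray's floor and let go, and do not knock over the glass beaker standing among them.

Things in the scene. Friction and masses are not known exactly. Their poses are not given: they have to be found in the camera images.
- stopper_large_center (a point): Large rubber stopper, grey-brown, a plain slightly tapered plug: 46 mm across at the foot, 41 mm at the top, 44 mm tall, standing on its wide end, about 80 g. Point: its centre, 22 mm above its foot. Its z axis points up along its own axis; yaw means nothing, it is round.
- stopper_small_center (a point): Small rubber stopper of the same shape: 34 mm across at the foot, 29 mm at the top, 34 mm tall, standing on its wide end, about 35 g. Point: its centre, 17 mm above its foot. Its z axis points up along its own axis; yaw means nothing, it is round.
- weight_large_center (a point): Large balance weight of steel: a cylinder 38 mm across and 41 mm tall with a 24 mm wide knob on a neck above it, 62 mm tall in all, about 500 g, standing. Point: half-way up, 31 mm above its foot. Its z axis points up along its own axis; yaw means nothing, it is round.
- weight_small_center (a point): Small balance weight of steel, same shape: a cylinder 30 mm across and 32 mm tall with a 19 mm wide knob on a neck, 48 mm tall in all, about 200 g, standing. Point: half-way up, 24 mm above its foot. Its z axis points up along its own axis; yaw means nothing, it is round.
- boss_center (a point): Clamp boss of a retort stand, lying: an aluminium block 52 mm long (its x), 28 mm wide (its y, with flat sides to grip) and 32 mm tall, with a 16 mm wide open slot across its top along y and a thumbscrew with a 22 mm round head at each end of its length, 80 mm long over the screws, about 160 g. Point: its centre, 16 mm above its underside. z up.
- stopper_tray: Tray for rubber stoppers: white, fixed; alike but for the sample. Origin: on the bench under the centre of its open compartment (inside 116 mm along tray x, 132 mm along y; floor 4 mm thick, walls 4 mm, rims 22 mm above the bench). Tray x points away from the robot: past a divider at x = +60 mm a narrow strip holds one stopper (44 mm tall), fixed as a sample, at x = +85 mm.
- weight_tray: Tray for balance weights: white, fixed; alike but for the sample. Origin: on the bench under the centre of its open compartment (inside 116 mm along tray x, 132 mm along y; floor 4 mm thick, walls 4 mm, rims 22 mm above the bench). Tray x points away from the robot: past a divider at x = +60 mm a narrow strip holds one steel weight (62 mm tall), fixed as a sample, at x = +85 mm.
- boss_tray: Tray for clamp bosses: white, fixed; alike but for the sample. Origin: on the bench under the centre of its open compartment (inside 116 mm along tray x, 132 mm along y; floor 4 mm thick, walls 4 mm, rims 22 mm above the bench). Tray x points away from the robot: past a divider at x = +60 mm a narrow strip holds one boss (32 mm tall, lying along tray y), fixed as a sample, at x = +85 mm.
- beaker_center (a point): Small glass beaker, empty, 42 mm across and 58 mm tall, 50 g, standing loose among the things to be sorted; not to be sorted. Point: half-way up, 29 mm above its foot. z up.
There are look-alikes about, which are no part of the job. Leave any green or yellow look-alike of the part that bears stopper_small_center alone.

How it is judged:
By the outcome, as a careful person would: the job done as asked, in the order asked, and still so for the second after the job is handed in, with the robot touching nothing.
It also fails if it takes over 122 s, if anything falls off the work surface, if the arm or the gripper's body presses on something with over 40 N, if the wrist force passes 120 N, or if a joint passes its speed limit or range.

ROBOT

A 7-joint arm with a two-finger parallel gripper is mounted at the origin on the work surface. World frame = base frame: x ahead of the robot, y to its left, z up, the work surface at z = 0. Lengths are in m, angles in rad, forces in N, time in s.
With the tool pointing down it reaches from about 0.425 to 0.925 m from the base axis. Payload 6.8 kg.
Tool frame: the origin (TCP) lies at the very end of the fingers, on their centre line; the grasp point (between the pads) lies 19 mm behind it (r.tcp_to_grasp is the distance from the TCP to the grasp point, in m); z points along the fingers, y is the direction in which the jaws open and shut (so a half turn about z gives the same grasp; the last joint's range is limited). The gripper opens to 85 mm and grips with 20 to 120 N. Pads are 22 mm wide; open, the fingers measure 114 mm over their backs; the gripper's body (76 mm by 85 mm) begins 54 mm behind the grasp point. The pads swing forward as they close: fully open they stand 13 mm farther back than shut.
Start: joints at [-1.436, 0.477, 0.022, 1.555, -0.011, 1.109, -0.083], TCP at [0.162, 0.655, 0.211] pointing down, gripper open.
Joint ranges: [-2.96, 2.96], [-0.34, 2.1], [-1.41, 1.46], [0.24, 2.44], [-1.37, 4.51], [0.17, 1.92], [-2.96, 2.96]. Speed limits (rad/s): [2.39, 2.39, 3.14, 3.14, 3.14, 3.14, 3.14].

INTERFACE

Orientations are given as a unit quaternion [w, x, y, z].
In Python, from plant import monitor, eyes, workorder, spotter, r gives the robot as it stands. The module is installed in compiled form; this text tells all that it offers.
- The arm moves only by the shell command python3 -m inch 'ROWS' [FORCE]. ROWS is JSON, a list of rows, each a list of 3 entries, a list of its own where there are three numbers: the opening, from -1 (shut) to 1 (fully open), then the shift along the tool's x, y, z normalised to -1 to 1, where 1 is 0.02 m, then the turn about the tool's z normalised to -1 to 1, where 1 is 4 degrees. In form: [[fingers, [dx, dy, dz], turn], ...]. A call has 1 to 12 rows; each row shifts and turns the commanded pose from where the row before left it, along the tool's axes as they then stand; what a row does not reach is not made up. A row lasts 1/8 s, in which the tool goes at most 62.5 mm and 10.7 degrees, less where a joint would pass 70% of its speed; a pose out of reach is approached as far as the arm can. A call with a number of a shift or a turn outside -1 to 1 is refused whole. A call with a gripper value outside its range is refused whole. The fingers move at their own pace and stop on an object; FORCE is the grip in N (left out, the last holds). Time passes only in rows, so rows that do not move let the fingers close. It gives the time, the measured TCP pose, the force and the opening at its end, in the units of the state.
- monitor.observe(): the state, without advancing time (a new reading comes with each control period).
- eyes.read_camera(name): name is "side" or "top" or "wrist"; returns (picture, depth): 400x640x3 uint8, red, green, blue; 400x640 float32, m along the optical axis (not along the pixel's ray), 0 where there is no reading.
- eyes.camera_model(name): a dict with "fx", "fy", "cx", "cy" (pixels), "R" (3x3) and "t" (3): a world point X has camera coordinates R X + t. Camera axes: x right, y down, z forward; pixel columns grow to the right and rows downward; lengths in m; the calibration is good to about 2 mm. A picture is of the moment at which its call begins: read the wrist's pose just before it. camera_model takes no time and is no camera call; for the wrist camera it gives the pose at the moment of the call.
- workorder.hand_in(): hands the job in, once; it reports no verdict.
Trained networks look in the newest picture that a camera, given by its name, has taken for a name from the list of things; names that differ only in an ending like _2 or _b are one class to them, and where a whole thing is asked for, a point or a joint stands for the part that bears it (a point fixed in the world has none). Each returns a list of dicts, best first, with "p" (0 to 1); they miss things now and then, are a little off and sometimes report something else, mostly with a low value. They report only what shows in the picture. A call takes as long as a camera call. They do not tell look-alikes from the thing itself.
- spotter.recognise(thing, camera): "bbox" ([left, top, right, bottom] in pixels, round what is visible of it).
The state is a dict: "time": time; "q": joint angles; "dq": joint speeds; "joint_efforts": joint torques, N m; "tcp_pos": TCP position; "tcp_rot": TCP orientation; "wrist_force": force on the tool from outside, world axes, zero at the start; "moment": the same for the moment, N m; "finger_gap": finger opening in m.
Only numpy, scipy, OpenCV 4.12 (cv2) and the standard library are available. Lean on these libraries where they do the work, as an engineer would, in place of code of your own. Each camera call takes 0.05 s, during which the arm holds its last target. There are 200 camera calls.

## Working session

There is one attempt and no reset: what is moved stays moved. The work goes in short steps, Python scripts to look and compute and a shell command to move; the robot and the scene stay as the last step left them, time stands still between calls to the robot, and variables do not carry over. Pictures are saved under pics/ and viewed, about 12 in all and at most 16, crops included, and the job is handed in when it is done.

```bash
mkdir -p pics
cat > h.py <<'E'
import numpy as np, cv2
from plant import monitor, eyes, workorder, spotter, r
def snap(name,fn=None):
    m=eyes.camera_model(name); p,d=eyes.read_camera(name)
    if fn: cv2.imwrite('pics/'+fn,p[:,:,::-1])
    return p,d,m
def world(d,m):
    v,u=np.mgrid[0:400,0:640]
    c=np.stack([(u-m['cx'])/m['fx']*d,(v-m['cy'])/m['fy']*d,d],-1)
    return (c-np.array(m['t']))@np.array(m['R'])
E
python3 - <<'E'
from h import *
s=monitor.observe(); print(s)
print(r.tcp_to_grasp)
for n in('top','side'):
    p,d,m=snap(n,n+'1.png'); np.savez(n+'1.npz',p=p,d=d,**m)
    print(n,m['t'],-np.array(m['R']).T@m['t'])
    W=world(d,m)
    for t in ['stopper_large_center','stopper_small_center','weight_large_center','weight_small_center','boss_center','stopper_tray','weight_tray','boss_tray','beaker_center']:
        for o in spotter.recognise(t,n)[:4]:
            b=np.array(o['bbox']); u,v=((b[:2]+b[2:])/2).astype(int)
            print(t,round(o['p'],2),b.astype(int),W[min(v,399),min(u,639)].round(3))
E
```

```text
{'time': 0.0, 'q': array([-1.43610431,  0.47782436,  0.02232752,  1.55643605, -0.01151018,
        1.10927786, -0.08309455]), 'dq': array([ 3.63636815e-04, -3.52108390e-04,  1.36681713e-03, -2.47958316e-05,
       -2.43442736e-04, -6.54411534e-04,  5.32618593e-04]), 'joint_efforts': array([-4.23626243e-04, -5.96452618e+01,  1.60769664e+00, -2.81183749e+01,
        1.25019587e-02,  9.57153534e-03, -1.38143014e-05]), 'tcp_pos': array([0.1621365 , 0.65460268, 0.20981573]), 'tcp_rot': array([-4.97611009e-05,  1.21081372e-01,  9.92642169e-01, -9.07513084e-04]), 'wrist_force': array([ 0.0310299 , -0.65594682, -0.52161163]), 'moment': array([-0.00915682,  0.04398163,  0.03318966]), 'finger_gap': 0.08554975826901737}
0.0187
top [0.06011131 0.5020505  0.86354006] [0.32878407 0.02498683 0.94479956]
stopper_large_center 0.79 [410 209 434 230] [ 0.441 -0.209  0.041]
stopper_small_center 0.73 [162 241 179 258] [0.387 0.403 0.034]
stopper_small_center 0.72 [191 229 209 241] [0.419 0.332 0.036]
stopper_small_center 0.68 [199 193 215 208] [0.506 0.319 0.032]
stopper_small_center 0.57 [183 261 194 27
[... 673 characters left out ...]
 240 148] [0.387 0.403 0.026]
stopper_small_center 0.48 [245 143 255 155] [0.419 0.332 0.022]
stopper_small_center 0.48 [274 140 285 151] [0.508 0.318 0.02 ]
weight_large_center 0.84 [311 216 326 243] [ 0.465 -0.07   0.045]
weight_large_center 0.74 [329 273 349 304] [ 0.435 -0.233  0.045]
weight_small_center 0.65 [365 338 384 361] [ 0.439 -0.364  0.034]
weight_small_center 0.38 [279 187 313 211] [0.464 0.074 0.018]
boss_center 0.75 [279 187 313 211] [0.464 0.074 0.018]
stopper_tray 0.85 [377 227 485 308] [ 0.657 -0.238  0.007]
weight_tray 0.97 [305 128 382 177] [0.676 0.223 0.009]
boss_tray 0.78 [348 172 429 229] [ 0.687 -0.015  0.008]
beaker_center 0.86 [265 152 279 175] [0.443 0.194 0.056]
```

Run:
```python
import cv2
a=cv2.imread('pics/top1.png')[90:290,130:530]
cv2.imwrite('pics/a1.png',cv2.resize(a,None,fx=2,fy=2,interpolation=cv2.INTER_CUBIC))
b=cv2.imread('pics/side1.png')[110:380,200:520]
cv2.imwrite('pics/b1.png',cv2.resize(b,None,fx=2.2,fy=2.2,interpolation=cv2.INTER_CUBIC))
```

```text
(no output)
```

View pics/a1.png

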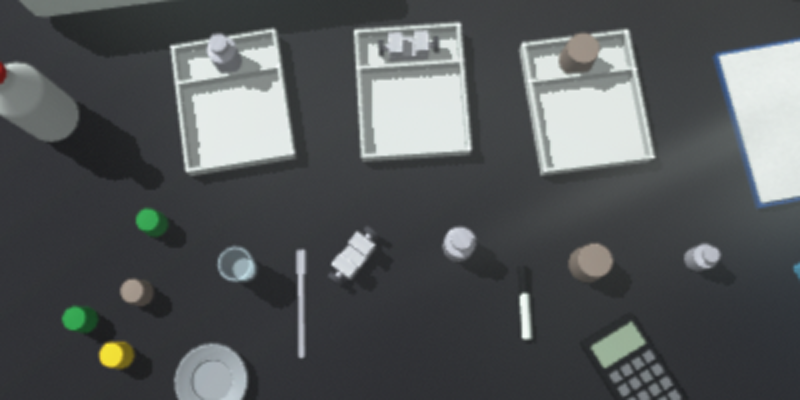

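View pics/b1.png

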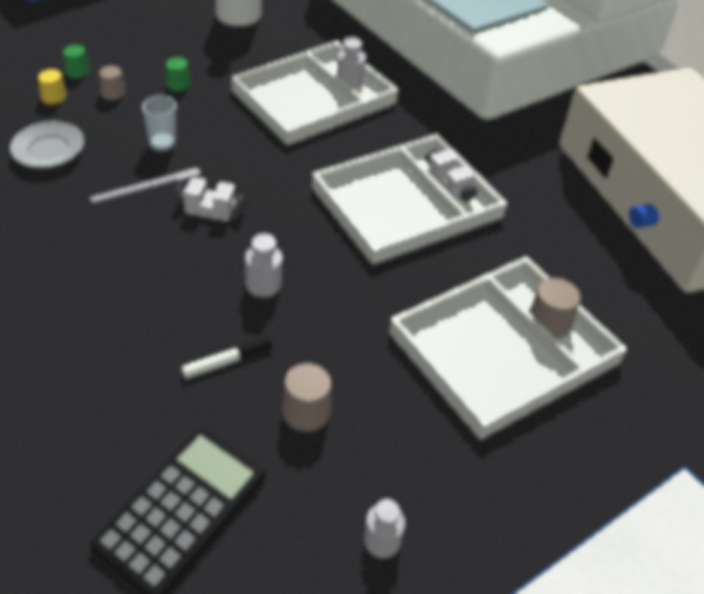

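The top crop shows the weight, boss and stopper trays from left to right. The loose parts are the small stopper (130,290 in the crop), beaker (237,263), boss (353,255), large weight (460,243), large stopper (592,262) and small weight (703,257). The green and yellow look-alikes stand around the small stopper. The side view agrees. Next I'll measure exact positions.

```bash
cat > meas.py <<'E'
from h import *
from scipy.optimize import least_squares
def pts(n):
    z=np.load(n+'1.npz'); return world(z['d'],z)[z['d']>0]
C={n:pts(n) for n in('top','side')}
def near(P,c,rad,z0,z1):
    return P[(np.hypot(*(P[:,:2]-c).T)<rad)&(P[:,2]>z0)&(P[:,2]<z1)]
if __name__=='__main__':
  for nm,c,R,z0,z1 in [('SL',(.435,-.224),.0215,.012,.038),('SS',(.419,.332),.0157,.01,.03),('WL',(.465,-.066),.019,.008,.038),('WS',(.437,-.357),.015,.008,.03),('BK',(.445,.205),.021,.01,.06)]:
    for n,P in C.items():
        Q=near(P,c,.04,z0,z1); T=near(P,c,.04,z1,.08)
        f=least_squares(lambda x:np.hypot(Q[:,0]-x[0],Q[:,1]-x[1])-R,c,loss='soft_l1',f_scale=.002)
        print(nm,n,'circ',f.x.round(4),len(Q),round(float(np.median(abs(f.fun))),4),'top',T.mean(0).round(4),((T.min(0)+T.max(0))/2)[:2].round(4),T[:,2].max().round(3),len(T))
  for n,P in C.items():
    Q=near(P,(.46,.072),.055,.012,.05); c,s,a=cv2.minAreaRect(Q[:,:2].astype(np.float32))
    print('boss',n,np.round(c,4),np.round(s,4),a,Q[:,2].max())
    Q=near(P,(.46,.072),.055,.024,.045); c,s,a=cv2.minAreaRect(Q[:,:2].astype(np.float32))
    print('boss top',n,np.round(c,4),np.round(s,4),a)
  for nm,c in [('ST',(.67,-.235)),('WT',(.68,.223)),('BT',(.69,-.012))]:
    for n,P in C.items():
        Q=near(P,c,.125,.016,.026); cc,s,a=cv2.minAreaRect(Q[:,:2].astype(np.float32))
        print(nm,n,np.round(cc,4),np.round(s,4),round(a,1),len(Q), np.median(near(P,c,.03,-.01,.02)[:,2]).round(4))
E
python3 meas.py
```

```text
SL top circ [ 0.4392 -0.2215] 63 0.0004 top [ 0.4386 -0.2202  0.0428] [ 0.4387 -0.2203] 0.047 229
SL side circ [ 0.4419 -0.2212] 181 0.0006 top [ 0.4403 -0.224   0.0453] [ 0.4414 -0.2218] 0.049 324
SS top circ [0.4195 0.3458] 50 0.0006 top [0.4191 0.3449 0.0329] [0.4183 0.3451] 0.037 104
SS side circ [0.4238 0.3452] 60 0.0008 top [0.4226 0.3411 0.0355] [0.4228 0.3434] 0.04 64
WL top circ [ 0.4671 -0.0597] 32 0.0003 top [ 0.4645 -0.0591  0.0497] [ 0.4659 -0.06  ] 0.065 179
WL side circ [ 0.4698 -0.0599] 140 0.0006 top [ 0.4674 -0.066   0.052 ] [ 0.4692 -0.0638] 0.066 220
WS top circ [ 0.4419 -0.359 ] 51 0.0004 top [ 0.4408 -0.3551  0.0394] [ 0.4417 -0.3558] 0.049 108
WS side circ [ 0.4444 -0.3584] 102 0.0003 top [ 0.4415 -0.3618  0.0408] [ 0.443  -0.3595] 0.052 244
BK top circ [0.4437 0.2099] 188 0.0026 top [0.4613 0.2215 0.0603] [0.4613 0.2215] 0.06 1
BK side circ [0.45   0.2137] 266 0.0025 top [0.4493 0.2145 0.0611] [0.4489 0.2116] 0.063 29
boss top [0.4561 0.0716] [0.0285 0.0798] 49.41241455078125 0.03518968838724642
boss top top [0.4568 0.0717] [0.0285 0.0791] 51.68970489501953
boss side [0.4599 0.0705] [0.0309 0.0797] 49.95967483520508 0.03720872667953306
boss top side [0.46   0.0708] [0.0297 0.0795] 48.96575927734375
ST top [ 0.6507 -0.2334] [0.1774 0.1422] 5.7 587 0.0031
ST side [ 0.6528 -0.2338] [0.1779 0.1417] 5.5 1100 0.0065
WT top [0.6677 0.2279] [0.1775 0.1414] 7.8 555 0.003
WT side [0.6709 0.2263] [0.1784 0.1469] 7.7 566 0.0071
BT top [ 0.6729 -0.0082] [0.1776 0.1401] 1.9 640 0.0031
BT side [ 0.6757 -0.0079] [0.1779 0.1464] 1.5 841 0.007
```

```bash
cat > plan.py <<'E'
import sys
from h import *
from scipy.spatial.transform import Rotation as Ro
def plan(x,y,z,yaw=None,s=None):
    s=s or monitor.observe(); q=s['tcp_rot']; R=Ro.from_quat(q,scalar_first=True)
    M=R.as_matrix(); j=np.degrees(np.arctan2(M[1,1],M[0,1]))
    t=0 if yaw is None else -((yaw-j+90)%180-90)
    M=M@Ro.from_euler('z',t,degrees=True).as_matrix()
    d=M.T@(np.array([x,y,z])-s['tcp_pos'])/.02
    print('t%.2f tcp'%s['time'],s['tcp_pos'].round(4),'jaw %.1f'%j,'gap %.4f'%s['finger_gap'],'F',s['wrist_force'].round(1),'| turn units %.2f'%(t/4),'shift units',d.round(2),'tilt',M[2].round(3),'q7 %.2f'%s['q'][6])
if __name__=='__main__': plan(*map(float,sys.argv[1:]))
E
python3 plan.py .4215 .3455 .12 45
```

```text
t1.00 tcp [0.1623 0.6552 0.2108] jaw 76.1 gap 0.0852 F [-0.4 -0.  -0. ] | turn units 7.77 shift units [-20.11  -1.78   4.54] tilt [ 0. -0. -1.] q7 -0.08
```

```bash
python3 -m inch '[[0.4,[0,0,0.2],1],[0.4,[0,0,0.2],1],[0.4,[0,0,0.2],1],[0.4,[0,0,0.2],1],[0.4,[0,0,0.2],1],[0.4,[0,0,0.2],1],[0.4,[0,0,0.2],1],[0.4,[0,0,0.2],0.77]]' 60
python3 -m inch '[[0.4,[-1,-0.08,0.1],0],[0.4,[-1,-0.08,0.1],0],[0.4,[-1,-0.08,0.1],0],[0.4,[-1,-0.08,0.1],0],[0.4,[-1,-0.08,0.1],0],[0.4,[-1,-0.08,0.1],0],[0.4,[-1,-0.08,0.1],0],[0.4,[-1,-0.08,0.1],0],[0.4,[-1,-0.08,0.1],0],[0.4,[-1,-0.08,0.1],0]]'
python3 -m inch '[[0.4,[-1,-0.08,0.1],0],[0.4,[-1,-0.08,0.1],0],[0.4,[-1,-0.08,0.1],0],[0.4,[-1,-0.08,0.1],0],[0.4,[-1,-0.08,0.1],0],[0.4,[-1,-0.08,0.1],0],[0.4,[-1,-0.08,0.1],0],[0.4,[-1,-0.08,0.1],0],[0.4,[-1,-0.08,0.1],0],[0.4,[-1,-0.08,0.1],0],[0.4,[0,0,0],0]]'
python3 - <<'E'
from h import *
from plan import plan
plan(.4215,.3455,.005,45)
p,d,m=snap('wrist','w1.png'); print(-np.array(m['R']).T@m['t'])
print(spotter.recognise('stopper_small_center','wrist'))
E
```

```text
time: 2.0
tcp_pos: [0.1622, 0.6553, 0.1787]
tcp_rot: [-0.0, 0.383, 0.924, 0.0]
wrist_force: [-0.2, 0.8, -0.1]
finger_gap: 0.0596
time: 3.25
tcp_pos: [0.2933, 0.5015, 0.1587]
tcp_rot: [0.0, 0.383, 0.924, 0.0]
wrist_force: [-0.0, 0.6, 0.4]
finger_gap: 0.0595
time: 4.62
tcp_pos: [0.4238, 0.3479, 0.1387]
tcp_rot: [0.0, 0.384, 0.923, -0.0]
wrist_force: [-0.9, 0.7, 0.1]
finger_gap: 0.0598
t4.62 tcp [0.4238 0.3479 0.1387] jaw 44.8 gap 0.0598 F [-0.9  0.7  0.1] | turn units -0.04 shift units [ 0.   -0.16  6.68] tilt [-0.001 -0.    -1.   ] q7 0.08
[0.37204399 0.39941763 0.30083388]
[{'bbox': [243.1, 74.8, 287.1, 117.2], 'p': 0.87}, {'bbox': [325.9, 75.5, 369.9, 113.8], 'p': 0.83}, {'bbox': [293.9, 157.0, 333.4, 202.8], 'p': 0.62}, {'bbox': [351.8, 234.5, 386.8, 284.4], 'p': 0.55}]
```

View pics/w1.png

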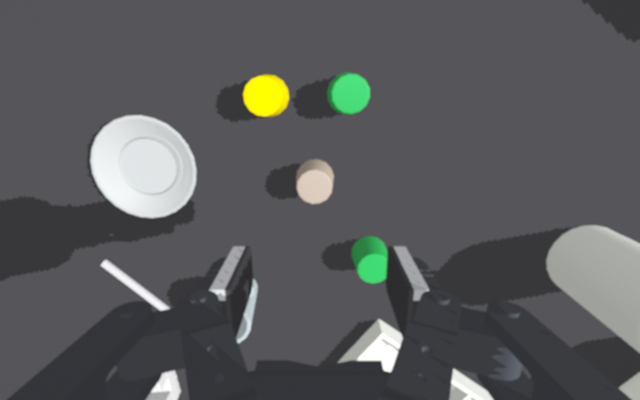

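The brown small stopper at (315,182) is centred along the jaws, and the look-alikes are clear of the finger paths. I'll check it against the wrist depth.

```bash
cat > wr.py <<'E'
from h import *
from scipy.optimize import least_squares
def wcirc(c,R,z0,z1,ztop,rad=.035,fn=None):
    p,d,m=snap('wrist',fn); W=world(d,m)[d>0]
    k=np.hypot(W[:,0]-c[0],W[:,1]-c[1])<rad
    Q=W[k&(W[:,2]>z0)&(W[:,2]<z1)]; T=W[k&(W[:,2]>ztop-.006)&(W[:,2]<ztop+.008)]
    f=least_squares(lambda x:np.hypot(Q[:,0]-x[0],Q[:,1]-x[1])-R,c,loss='soft_l1',f_scale=.002)
    print('circ',f.x.round(4),len(Q),np.median(abs(f.fun)).round(4),'top',T.mean(0).round(4),((T.min(0)+T.max(0))/2).round(4),np.ptp(T,0).round(3),len(T))
E
python3 -c "
from wr import *
wcirc((.4215,.3455),.0157,.01,.03,.034)"
```

```text
circ [0.4217 0.3428] 262 0.0004 top [0.4206 0.344  0.033 ] [0.4212 0.3437 0.0316] [0.029 0.028 0.007] 976
```

```bash
python3 -m inch '[[0.4,[0,-0.2,0.85],0],[0.4,[-0.04,0,0.85],0],[0.4,[0,0,0.85],0],[0.4,[0,0,0.85],0],[0.4,[0,0,0.85],0],[0.4,[0,0,0.85],0],[0.4,[0,0,0.85],0],[0.4,[0,0,0.7],0],[0.4,[0,0,0],0]]' 
python3 plan.py .4212 .3440 .005 45
python3 -m inch '[[-1,[0,0,0],0],[-1,[0,0,0],0],[-1,[0,0,0],0],[-1,[0,0,0],0],[-1,[0,0,0],0],[-1,[0,0,0],0]]' 40
python3 -m inch '[[-1,[0,0,-0.5],0],[-1,[0,0,-1],0],[-1,[0,0,-1],0],[-1,[0,0,-1],0],[-1,[0,0,-1],0],[-1,[0,0,-1],0],[-1,[0,0,0],0]]'
python3 plan.py .6217 -.2034 .01 5.6
```

```text
time: 5.9
tcp_pos: [0.4197, 0.3458, 0.0046]
tcp_rot: [-0.0, 0.383, 0.924, -0.001]
wrist_force: [0.4, -0.7, -0.9]
finger_gap: 0.0598
t5.90 tcp [0.4197 0.3458 0.0046] jaw 45.0 gap 0.0598 F [ 0.4 -0.7 -0.9] | turn units 0.00 shift units [-0.12 -0.01 -0.02] tilt [-0.    -0.002 -1.   ] q7 0.14
time: 6.65
tcp_pos: [0.4207, 0.3468, 0.0067]
tcp_rot: [0.0, 0.383, 0.924, 0.001]
wrist_force: [-1.2, -1.3, 5.6]
finger_gap: 0.0268
time: 7.52
tcp_pos: [0.4211, 0.3472, 0.1175]
tcp_rot: [0.001, 0.383, 0.924, 0.002]
wrist_force: [0.4, -0.3, -0.5]
finger_gap: 0.0269
t7.53 tcp [0.4211 0.3472 0.1175] jaw 45.0 gap 0.0269 F [ 0.4 -0.3 -0.5] | turn units 9.85 shift units [-28.39   7.28   5.32] tilt [ 0.002  0.003 -1.   ] q7 0.09
```

```bash
python3 -m inch '[[-1,[0,0,0],1],[-1,[0,0,0],1],[-1,[0,0,0],1],[-1,[0,0,0],1],[-1,[0,0,0],1],[-1,[0,0,0],1],[-1,[0,0,0],1],[-1,[0,0,0],1],[-1,[0,0,0],1],[-1,[0,0,0],0.85]]'
python3 -m inch '[[-1,[-1,0.25,0],0],[-1,[-1,0.25,0],0],[-1,[-1,0.25,0],0],[-1,[-1,0.25,0],0],[-1,[-1,0.25,0],0],[-1,[-1,0.25,0],0],[-1,[-1,0.25,0],0],[-1,[-1,0.25,0],0],[-1,[-1,0.25,0],0],[-1,[-1,0.25,0],0],[-1,[-1,0.25,0],0],[-1,[-1,0.25,0],0]]'
python3 -m inch '[[-1,[-1,0.25,0],0],[-1,[-1,0.25,0],0],[-1,[-1,0.25,0],0],[-1,[-1,0.25,0],0],[-1,[-1,0.25,0],0],[-1,[-1,0.25,0],0],[-1,[-1,0.25,0],0],[-1,[-1,0.25,0],0],[-1,[-1,0.25,0],0],[-1,[-1,0.25,0],0],[-1,[-1,0.25,0],0],[-1,[-1,0.25,0],0]]'
python3 -m inch '[[-1,[-1,0.25,0],0],[-1,[-1,0.25,0],0],[-1,[-1,0.25,0],0],[-1,[-1,0.25,0],0],[-1,[0,0,0],0],[-1,[0,0,0],0]]'
python3 plan.py .6217 -.2034 .01 5.6
python3 - <<'E'
from h import *
p,d,m=snap('side'); cv2.imwrite('pics/s2.png',cv2.resize(p[180:330,330:530,::-1],None,fx=3,fy=3))
W=world(d,m); k=(d>0)&(np.hypot(W[...,0]-.622,W[...,1]+.203)<.04)
print(np.histogram(W[k][:,2],bins=np.arange(0,.2,.01)))
E
```

```text
time: 8.78
tcp_pos: [0.4198, 0.3459, 0.1149]
tcp_rot: [0.0, 0.672, 0.74, -0.001]
wrist_force: [-0.1, 0.1, -0.4]
finger_gap: 0.0269
time: 10.28
tcp_pos: [0.5036, 0.1111, 0.1159]
tcp_rot: [0.0, 0.672, 0.74, 0.0]
wrist_force: [0.2, 0.5, -0.9]
finger_gap: 0.0267
time: 11.78
tcp_pos: [0.5869, -0.121, 0.1158]
tcp_rot: [-0.0, 0.672, 0.741, 0.0]
wrist_force: [-0.1, -0.2, 0.5]
finger_gap: 0.0266
time: 12.52
tcp_pos: [0.6142, -0.1965, 0.1155]
tcp_rot: [-0.0, 0.672, 0.741, 0.0]
wrist_force: [0.0, 0.3, 0.6]
finger_gap: 0.027
t12.53 tcp [ 0.6142 -0.1965  0.1155] jaw 5.6 gap 0.0270 F [0.  0.3 0.6] | turn units 0.01 shift units [-0.38  0.34  5.28] tilt [ 0.001 -0.    -1.   ] q7 0.57
(array([785,  43,  45,   0,   0,   0,   0,   0,   0,   0,   0,  58,  62,
        50, 127,  92,  86,  63, 108]), array([0.  , 0.01, 0.02, 0.03, 0.04, 0.05, 0.06, 0.07, 0.08, 0.09, 0.1 ,
       0.11, 0.12, 0.13, 0.14, 0.15, 0.16, 0.17, 0.18, 0.19]))
```

View pics/s2.png

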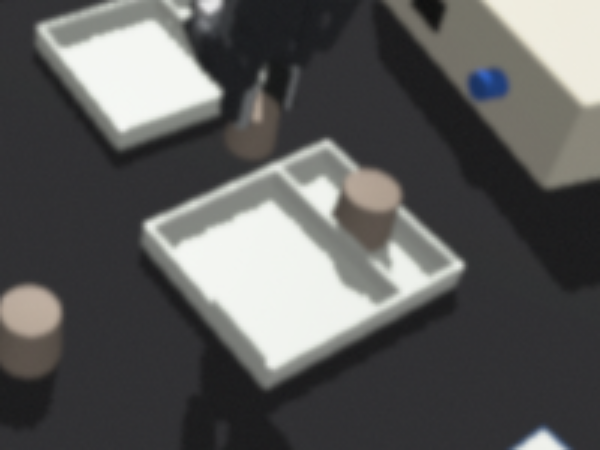

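The side view shows the stopper held upright over the tray. I'll lower it and release.

```bash
python3 -m inch '[[-1,[-0.38,0.34,0.25],0],[-1,[0,0,0.8],0],[-1,[0,0,0.8],0],[-1,[0,0,0.8],0],[-1,[0,0,0.8],0],[-1,[0,0,0.8],0],[-1,[0,0,0.6],0],[-1,[0,0,0.2],0],[-1,[0,0,0.1],0],[-1,[0,0,0],0]]'
python3 plan.py .6217 -.2034 .0095 5.6
```

```text
time: 13.82
tcp_pos: [0.6221, -0.2043, 0.0132]
tcp_rot: [0.0, 0.672, 0.741, 0.0]
wrist_force: [-1.1, 0.4, -0.3]
finger_gap: 0.0271
t13.82 tcp [ 0.6221 -0.2043  0.0132] jaw 5.6 gap 0.0271 F [-1.1  0.4 -0.3] | turn units 0.00 shift units [ 0.05 -0.02  0.18] tilt [-0.     0.001 -1.   ] q7 0.64
```

```bash
python3 -m inch '[[-1,[0,0,0.1],0],[-1,[0,0,0.05],0],[-1,[0,0,0],0]]'
python3 -m inch '[[-1,[0,0,0.06],0],[-1,[0,0,0],0]]'
```

```text
time: 14.2
tcp_pos: [0.6222, -0.2042, 0.0107]
tcp_rot: [0.0, 0.672, 0.741, 0.0]
wrist_force: [-2.0, 1.2, 6.0]
finger_gap: 0.0265
time: 14.45
tcp_pos: [0.6223, -0.2043, 0.0106]
tcp_rot: [0.0, 0.672, 0.741, 0.001]
wrist_force: [-4.7, 2.4, 14.7]
finger_gap: 0.0269
```

```bash
python3 -m inch '[[0,[0,0,-0.07],0],[0,[0,0,0],0],[0,[0,0,0],0],[0,[0,0,-0.5],0],[0,[0,0,-1],0],[0,[0,0,-1],0],[0,[0,0,-1],0],[0.7,[0,0,-1],0],[0.7,[0,0,-1],0],[0.7,[0,0,0],0]]'
python3 plan.py .4405 -.2213 .12 5.6
```

```text
time: 15.7
tcp_pos: [0.6231, -0.2046, 0.1222]
tcp_rot: [0.002, 0.672, 0.741, 0.001]
wrist_force: [0.4, 0.1, 0.9]
finger_gap: 0.0725
t15.70 tcp [ 0.6231 -0.2046  0.1222] jaw 5.6 gap 0.0725 F [0.4 0.1 0.9] | turn units 0.00 shift units [ 0.06 -9.17  0.08] tilt [-0.001  0.003 -1.   ] q7 0.58
```

```bash
python3 -m inch '[[0.7,[0,-0.92,0],0],[0.7,[0,-0.92,0],0],[0.7,[0,-0.92,0],0],[0.7,[0,-0.92,0],0],[0.7,[0,-0.92,0],0],[0.7,[0,-0.92,0],0],[0.7,[0,-0.92,0],0],[0.7,[0,-0.92,0],0],[0.7,[0,-0.92,0],0],[0.7,[0,-0.92,0],0],[0.7,[0,0,0],0],[0.7,[0,0,0],0]]'
python3 -c "
from wr import *
from plan import plan
wcirc((.4405,-.2213),.0218,.012,.036,.044)
plan(.4405,-.2213,.01)"
```

```text
time: 17.2
tcp_pos: [0.4395, -0.2221, 0.1202]
tcp_rot: [0.0, 0.672, 0.741, 0.0]
wrist_force: [-0.4, 0.1, -0.6]
finger_gap: 0.0727
circ [ 0.4405 -0.2234] 419 0.0003 top [ 0.4403 -0.2214  0.043 ] [ 0.4403 -0.2222  0.0415] [0.041 0.04  0.007] 2387
t17.25 tcp [ 0.4396 -0.222   0.1202] jaw 5.7 gap 0.0724 F [-0.2  1.1  0. ] | turn units 0.00 shift units [0.03 0.04 5.51] tilt [-0.     0.001 -1.   ] q7 0.67
```

```bash
python3 -m inch '[[0.7,[0,0.04,0.9],0],[0.7,[0,0,0.9],0],[0.7,[0,0,0.9],0],[0.7,[0,0,0.9],0],[0.7,[0,0,0.9],0],[0.7,[0,0,0.8],0],[0.7,[0,0,0.2],0],[0.7,[0,0,0],0]]'
python3 -m inch '[[-1,[0,0,0],0],[-1,[0,0,0],0],[-1,[0,0,0],0],[-1,[0,0,0],0],[-1,[0,0,0],0],[-1,[0,0,0],0]]' 40
python3 plan.py .6281 -.2690 .11 5.6
python3 -m inch '[[-1,[0,0,-0.3],0],[-1,[0,0,-0.8],0],[-1,[0,0,-0.9],0],[-1,[0,0,-0.9],0],[-1,[0,0,-0.9],0],[-1,[0,0,-0.9],0],[-1,[0,0,0],0]]'
python3 plan.py .6281 -.2690 .10 5.6
```

```text
time: 18.25
tcp_pos: [0.4396, -0.2221, 0.0099]
tcp_rot: [-0.0, 0.672, 0.741, -0.0]
wrist_force: [0.2, -0.7, -0.1]
finger_gap: 0.0726
time: 19.0
tcp_pos: [0.44, -0.2222, 0.0109]
tcp_rot: [0.001, 0.672, 0.741, 0.0]
wrist_force: [-1.4, 0.5, 5.3]
finger_gap: 0.0399
t19.00 tcp [ 0.44   -0.2222  0.0109] jaw 5.6 gap 0.0399 F [-1.4  0.5  5.3] | turn units -0.00 shift units [-3.25  9.14 -4.94] tilt [-0.     0.001 -1.   ] q7 0.80
time: 19.88
tcp_pos: [0.4406, -0.2224, 0.1058]
tcp_rot: [0.001, 0.672, 0.741, 0.001]
wrist_force: [-0.3, -1.0, -0.5]
finger_gap: 0.0396
t19.88 tcp [ 0.4406 -0.2224  0.1058] jaw 5.6 gap 0.0396 F [-0.3 -1.  -0.5] | turn units 0.00 shift units [-3.23  9.1   0.32] tilt [-0.001  0.003 -1.   ] q7 0.69
```

```bash
python3 -m inch '[[-1,[-0.3,0.83,0],0],[-1,[-0.3,0.83,0],0],[-1,[-0.3,0.83,0],0],[-1,[-0.3,0.83,0],0],[-1,[-0.3,0.83,0],0],[-1,[-0.3,0.83,0],0],[-1,[-0.3,0.83,0],0],[-1,[-0.3,0.83,0],0],[-1,[-0.3,0.83,0],0],[-1,[-0.3,0.83,0],0],[-1,[-0.3,0.83,0],0],[-1,[0,0,0],0]]'
python3 -m inch '[[-1,[0,0,0.8],0],[-1,[0,0,0.8],0],[-1,[0,0,0.8],0],[-1,[0,0,0.8],0],[-1,[0,0,0.7],0],[-1,[0,0,0.4],0],[-1,[0,0,0.1],0],[-1,[0,0,0],0]]'
python3 plan.py .6281 -.2690 .0145 5.6
```

```text
time: 21.38
tcp_pos: [0.6281, -0.2696, 0.1031]
tcp_rot: [-0.0, 0.671, 0.741, -0.0]
wrist_force: [-0.2, -0.2, -0.0]
finger_gap: 0.0397
time: 22.38
tcp_pos: [0.6279, -0.2701, 0.0163]
tcp_rot: [0.0, 0.672, 0.741, 0.0]
wrist_force: [0.2, -0.8, -0.5]
finger_gap: 0.0402
t22.38 tcp [ 0.6279 -0.2701  0.0163] jaw 5.6 gap 0.0402 F [ 0.2 -0.8 -0.5] | turn units 0.00 shift units [0.06 0.01 0.09] tilt [-0.  0. -1.] q7 0.73
```

```bash
python3 -m inch '[[-1,[0,0,0.06],0],[-1,[0,0,0],0]]'
python3 -m inch '[[-1,[0,0,0.05],0],[-1,[0,0,0],0]]'
```

```text
time: 22.62
tcp_pos: [0.6279, -0.2699, 0.0151]
tcp_rot: [0.0, 0.672, 0.741, 0.0]
wrist_force: [0.4, -0.7, -0.9]
finger_gap: 0.0398
time: 22.88
tcp_pos: [0.6279, -0.2699, 0.015]
tcp_rot: [0.0, 0.672, 0.741, 0.0]
wrist_force: [-2.4, 2.3, 7.3]
finger_gap: 0.0395
```

```bash
python3 -m inch '[[0.3,[0,0,-0.03],0],[0.3,[0,0,0],0],[0.3,[0,0,0],0],[0.3,[0,0,-0.5],0],[0.3,[0,0,-1],0],[0.3,[0,0,-1],0],[0.3,[0,0,-1],0],[0.3,[0,0,-1],0],[0.3,[0,0,-1],0],[0.3,[0,0,0],0]]'
python3 plan.py .443 -.3587 .12 5.6
```

```text
time: 24.12
tcp_pos: [0.6288, -0.2705, 0.1267]
tcp_rot: [0.002, 0.672, 0.741, 0.001]
wrist_force: [-0.3, -0.7, -0.1]
finger_gap: 0.0558
t24.12 tcp [ 0.6288 -0.2705  0.1267] jaw 5.6 gap 0.0558 F [-0.3 -0.7 -0.1] | turn units 0.00 shift units [-3.48 -9.68  0.31] tilt [-0.001  0.003 -1.   ] q7 0.68
```

```bash
python3 -m inch '[[0.4,[-0.35,-0.97,0],0],[0.4,[-0.35,-0.97,0],0],[0.4,[-0.35,-0.97,0],0],[0.4,[-0.35,-0.97,0],0],[0.4,[-0.35,-0.97,0],0],[0.4,[-0.35,-0.97,0],0],[0.4,[-0.35,-0.97,0],0],[0.4,[-0.35,-0.97,0],0],[0.4,[-0.35,-0.97,0],0],[0.4,[-0.35,-0.97,0],0],[0.4,[0,0,0],0],[0.4,[0,0,0],0]]'
python3 -c "
from wr import *
from plan import plan
wcirc((.443,-.3587),.015,.008,.03,.048)
plan(.443,-.3587,.01)"
```

```text
time: 25.62
tcp_pos: [0.4422, -0.3582, 0.1244]
tcp_rot: [0.0, 0.671, 0.741, 0.0]
wrist_force: [-0.1, 1.1, 0.0]
finger_gap: 0.0597
circ [ 0.4428 -0.3606] 214 0.0001 top [ 0.4427 -0.3593  0.0469] [ 0.4426 -0.3597  0.0457] [0.019 0.018 0.007] 527
t25.68 tcp [ 0.4425 -0.358   0.1244] jaw 5.7 gap 0.0599 F [-1.3  0.5 -0.3] | turn units 0.00 shift units [-0.04  0.02  5.72] tilt [ 0.     0.001 -1.   ] q7 0.94
```

```bash
python3 -m inch '[[0.4,[-0.08,0.01,0.9],0],[0.4,[0,0,0.9],0],[0.4,[0,0,0.9],0],[0.4,[0,0,0.9],0],[0.4,[0,0,0.9],0],[0.4,[0,0,0.9],0],[0.4,[0,0,0.5],0],[0.4,[0,0,0.1],0],[0.4,[0,0,0],0]]'
python3 -m inch '[[-1,[0,0,0],0],[-1,[0,0,0],0],[-1,[0,0,0],0],[-1,[0,0,0],0],[-1,[0,0,0],0],[-1,[0,0,0],0]]' 60
python3 -m inch '[[-1,[0,0,-0.3],0],[-1,[0,0,-0.8],0],[-1,[0,0,-1],0],[-1,[0,0,-1],0],[-1,[0,0,-1],0],[-1,[0,0,-1],0],[-1,[0,0,-0.8],0],[-1,[0,0,0],0]]'
python3 plan.py .638 .2562 .12 7.75
```

```text
time: 26.8
tcp_pos: [0.442, -0.3604, 0.0047]
tcp_rot: [0.0, 0.672, 0.741, 0.0]
wrist_force: [0.6, -0.4, -1.0]
finger_gap: 0.0597
time: 27.55
tcp_pos: [0.4425, -0.3604, 0.0053]
tcp_rot: [0.001, 0.672, 0.741, 0.0]
wrist_force: [-0.6, 0.3, 4.4]
finger_gap: 0.0262
time: 28.55
tcp_pos: [0.4426, -0.3607, 0.1241]
tcp_rot: [0.002, 0.672, 0.741, 0.0]
wrist_force: [0.0, -0.8, -3.4]
finger_gap: 0.0263
t28.55 tcp [ 0.4426 -0.3607  0.1241] jaw 5.6 gap 0.0263 F [ 0.  -0.8 -3.4] | turn units -0.54 shift units [29.25 13.84  0.19] tilt [-0.002  0.003 -1.   ] q7 0.94
```

```bash
python3 -m inch '[[-1,[0,0,0],-0.54],[-1,[0.97,0.46,0],0],[-1,[0.97,0.46,0],0],[-1,[0.97,0.46,0],0],[-1,[0.97,0.46,0],0],[-1,[0.97,0.46,0],0],[-1,[0.97,0.46,0],0],[-1,[0.97,0.46,0],0],[-1,[0.97,0.46,0],0],[-1,[0.97,0.46,0],0],[-1,[0.97,0.46,0],0],[-1,[0.97,0.46,0],0]]'
python3 -m inch '[[-1,[0.97,0.46,0],0],[-1,[0.97,0.46,0],0],[-1,[0.97,0.46,0],0],[-1,[0.97,0.46,0],0],[-1,[0.97,0.46,0],0],[-1,[0.97,0.46,0],0],[-1,[0.97,0.46,0],0],[-1,[0.97,0.46,0],0],[-1,[0.97,0.46,0],0],[-1,[0.97,0.46,0],0],[-1,[0.97,0.46,0],0],[-1,[0.97,0.46,0],0]]'
python3 -m inch '[[-1,[0.97,0.46,0],0],[-1,[0.97,0.46,0],0],[-1,[0.97,0.46,0],0],[-1,[0.97,0.46,0],0],[-1,[0.97,0.46,0],0],[-1,[0.97,0.46,0],0],[-1,[0.97,0.46,0],0],[-1,[0,0,0],0],[-1,[0,0,0],0]]'
python3 plan.py .638 .2562 .012 7.75
```

```text
time: 30.05
tcp_pos: [0.5127, -0.1342, 0.1215]
tcp_rot: [-0.001, 0.657, 0.754, -0.001]
wrist_force: [1.0, 0.4, -3.6]
finger_gap: 0.0263
time: 31.55
tcp_pos: [0.5916, 0.112, 0.1224]
tcp_rot: [-0.0, 0.658, 0.753, 0.0]
wrist_force: [-0.7, -0.0, -2.4]
finger_gap: 0.0264
time: 32.67
tcp_pos: [0.6366, 0.2529, 0.1222]
tcp_rot: [0.0, 0.658, 0.753, -0.001]
wrist_force: [0.3, -0.4, -1.7]
finger_gap: 0.0262
t32.67 tcp [0.6366 0.2529 0.1222] jaw 7.7 gap 0.0262 F [ 0.3 -0.4 -1.7] | turn units -0.01 shift units [0.16 0.1  5.51] tilt [-0.001 -0.    -1.   ] q7 -0.11
```

```bash
python3 -m inch '[[-1,[0.16,0.1,0.8],0],[-1,[0,0,0.9],0],[-1,[0,0,0.9],0],[-1,[0,0,0.9],0],[-1,[0,0,0.9],0],[-1,[0,0,0.7],0],[-1,[0,0,0.4],0],[-1,[0,0,0],0],[-1,[0,0,0],0]]'
python3 -m inch '[[-1,[0,0,0.07],0],[-1,[0,0,0],0]]'
python3 -m inch '[[-1,[0,0,0.05],0],[-1,[0,0,0],0]]'
```

```text
time: 33.8
tcp_pos: [0.6387, 0.2575, 0.0131]
tcp_rot: [0.0, 0.658, 0.753, 0.001]
wrist_force: [-0.7, 0.4, -3.0]
finger_gap: 0.0261
time: 34.05
tcp_pos: [0.6383, 0.2574, 0.0113]
tcp_rot: [0.0, 0.658, 0.753, 0.0]
wrist_force: [0.7, -1.4, -2.4]
finger_gap: 0.0264
time: 34.3
tcp_pos: [0.6381, 0.2573, 0.01]
tcp_rot: [-0.0, 0.658, 0.753, -0.0]
wrist_force: [-0.1, -0.9, -2.0]
finger_gap: 0.0259
```

```bash
python3 -m inch '[[-1,[0,0,0.05],0],[-1,[0,0,0],0]]'
python3 -m inch '[[-1,[0,0,0.02],0],[-1,[0,0,0],0]]'
```

```text
time: 34.55
tcp_pos: [0.6383, 0.2575, 0.0094]
tcp_rot: [-0.0, 0.658, 0.753, 0.0]
wrist_force: [-1.3, -0.8, 2.0]
finger_gap: 0.0263
time: 34.8
tcp_pos: [0.6384, 0.2575, 0.0094]
tcp_rot: [-0.0, 0.658, 0.753, 0.0]
wrist_force: [-2.4, -0.1, 5.2]
finger_gap: 0.0262
```

Now touching the tray floor. I'll release and go to the large weight.

```bash
python3 -m inch '[[0.1,[0,0,-0.02],0],[0.1,[0,0,0],0],[0.1,[0,0,0],0],[0.1,[0,0,-0.5],0],[0.1,[0,0,-1],0],[0.1,[0,0,-1],0],[0.1,[0,0,-1],0],[0.1,[0,0,-1],0],[0.1,[0,0,-1],0],[0.1,[0,0,0],0]]'
python3 plan.py .4685 -.0598 .12 7.75
```

```text
time: 36.05
tcp_pos: [0.6395, 0.2577, 0.1213]
tcp_rot: [0.001, 0.658, 0.753, 0.002]
wrist_force: [-0.4, -0.8, -0.5]
finger_gap: 0.0469
t36.05 tcp [0.6395 0.2577 0.1213] jaw 7.8 gap 0.0469 F [-0.4 -0.8 -0.5] | turn units 0.00 shift units [-1.458e+01 -1.061e+01  1.000e-02] tilt [ 0.001  0.003 -1.   ] q7 -0.11
```

```bash
python3 -m inch '[[0.6,[-0.97,-0.71,0],0],[0.6,[-0.97,-0.71,0],0],[0.6,[-0.97,-0.71,0],0],[0.6,[-0.97,-0.71,0],0],[0.6,[-0.97,-0.71,0],0],[0.6,[-0.97,-0.71,0],0],[0.6,[-0.97,-0.71,0],0],[0.6,[-0.97,-0.71,0],0],[0.6,[-0.97,-0.71,0],0],[0.6,[-0.97,-0.71,0],0],[0.6,[-0.97,-0.71,0],0],[0.6,[-0.97,-0.71,0],0]]'
python3 -m inch '[[0.6,[-0.97,-0.71,0],0],[0.6,[-0.97,-0.71,0],0],[0.6,[-0.97,-0.71,0],0],[0.6,[0,0,0],0],[0.6,[0,0,0],0]]'
python3 -c "
from wr import *
from plan import plan
wcirc((.4685,-.0598),.019,.008,.038,.062)
plan(.4685,-.0598,.01)"
```

```text
time: 37.55
tcp_pos: [0.5, 0.0022, 0.1191]
tcp_rot: [0.0, 0.658, 0.753, 0.0]
wrist_force: [0.8, 0.8, -0.1]
finger_gap: 0.0682
time: 38.17
tcp_pos: [0.4668, -0.0594, 0.1191]
tcp_rot: [0.0, 0.657, 0.753, 0.0]
wrist_force: [-0.3, -0.1, 0.4]
finger_gap: 0.0685
circ [ 0.468  -0.0621] 349 0.0001 top [ 0.4679 -0.0608  0.061 ] [ 0.4679 -0.0616  0.0597] [0.024 0.024 0.007] 976
t38.23 tcp [ 0.467  -0.0591  0.1191] jaw 7.8 gap 0.0681 F [ 0.9  1.  -0.3] | turn units 0.00 shift units [-0.05  0.07  5.45] tilt [ 0.     0.001 -1.   ] q7 0.33
```

```bash
python3 -m inch '[[0.6,[-0.12,0.04,0.9],0],[0.6,[0,0,0.9],0],[0.6,[0,0,0.9],0],[0.6,[0,0,0.9],0],[0.6,[0,0,0.9],0],[0.6,[0,0,0.7],0],[0.6,[0,0,0.3],0],[0.6,[0,0,0],0],[0.6,[0,0,0],0]]'
python3 -m inch '[[-1,[0,0,0],0],[-1,[0,0,0],0],[-1,[0,0,0],0],[-1,[0,0,0],0],[-1,[0,0,0],0],[-1,[0,0,0],0]]' 80
python3 -m inch '[[-1,[0,0,-0.3],0],[-1,[0,0,-0.8],0],[-1,[0,0,-1],0],[-1,[0,0,-1],0],[-1,[0,0,-1],0],[-1,[0,0,-1],0],[-1,[0,0,-0.8],0],[-1,[0,0,0],0]]'
python3 plan.py .647 .1908 .12 7.75
```

```text
time: 39.35
tcp_pos: [0.4681, -0.0621, 0.0094]
tcp_rot: [0.0, 0.658, 0.753, 0.0]
wrist_force: [0.5, 0.7, -0.2]
finger_gap: 0.0681
time: 40.1
tcp_pos: [0.4682, -0.062, 0.0099]
tcp_rot: [0.0, 0.658, 0.753, 0.001]
wrist_force: [-1.9, 0.9, 9.4]
finger_gap: 0.0343
time: 41.1
tcp_pos: [0.4683, -0.062, 0.1282]
tcp_rot: [0.001, 0.658, 0.753, 0.001]
wrist_force: [0.0, 0.6, -5.2]
finger_gap: 0.0343
t41.10 tcp [ 0.4683 -0.062   0.1282] jaw 7.8 gap 0.0343 F [ 0.   0.6 -5.2] | turn units 0.01 shift units [11.32 10.56  0.44] tilt [ 0.     0.002 -1.   ] q7 0.33
```

```bash
python3 -m inch '[[-1,[0.94,0.88,0],0],[-1,[0.94,0.88,0],0],[-1,[0.94,0.88,0],0],[-1,[0.94,0.88,0],0],[-1,[0.94,0.88,0],0],[-1,[0.94,0.88,0],0],[-1,[0.94,0.88,0],0],[-1,[0.94,0.88,0],0],[-1,[0.94,0.88,0],0],[-1,[0.94,0.88,0],0],[-1,[0.94,0.88,0],0],[-1,[0.94,0.88,0],0]]'
python3 -m inch '[[-1,[0,0,0.8],0],[-1,[0,0,0.9],0],[-1,[0,0,0.9],0],[-1,[0,0,0.9],0],[-1,[0,0,0.9],0],[-1,[0,0,0.7],0],[-1,[0,0,0.3],0],[-1,[0,0,0],0],[-1,[0,0,0],0]]'
python3 plan.py .647 .1908 .0135 7.75
```

```text
time: 42.6
tcp_pos: [0.6468, 0.1918, 0.1264]
tcp_rot: [-0.0, 0.657, 0.754, -0.0]
wrist_force: [0.7, 0.2, -4.6]
finger_gap: 0.0346
time: 43.72
tcp_pos: [0.647, 0.1901, 0.0198]
tcp_rot: [0.0, 0.658, 0.753, 0.001]
wrist_force: [-0.1, 0.3, -4.7]
finger_gap: 0.0342
t43.73 tcp [0.647  0.1901 0.0198] jaw 7.8 gap 0.0342 F [-0.1  0.3 -4.7] | turn units 0.00 shift units [0.03 0.   0.31] tilt [ 0.     0.001 -1.   ] q7 0.03
```

```bash
python3 -m inch '[[-1,[0,0,0.2],0],[-1,[0,0,0.06],0],[-1,[0,0,0],0]]'
python3 -m inch '[[-1,[0,0,0.04],0],[-1,[0,0,0],0]]'
python3 -m inch '[[-1,[0,0,0.03],0],[-1,[0,0,0],0]]'
```

```text
time: 44.1
tcp_pos: [0.6464, 0.1901, 0.0141]
tcp_rot: [-0.0, 0.658, 0.753, 0.0]
wrist_force: [-1.1, -0.5, -2.0]
finger_gap: 0.0345
time: 44.35
tcp_pos: [0.6464, 0.1901, 0.014]
tcp_rot: [-0.0, 0.658, 0.753, 0.0]
wrist_force: [-2.2, 0.1, 4.3]
finger_gap: 0.0344
time: 44.6
tcp_pos: [0.6464, 0.1901, 0.014]
tcp_rot: [-0.0, 0.658, 0.753, 0.0]
wrist_force: [-5.4, -0.9, 8.9]
finger_gap: 0.0342
```

```bash
python3 -m inch '[[0.2,[0,0,-0.05],0],[0.2,[0,0,0],0],[0.2,[0,0,0],0],[0.2,[0,0,-0.5],0],[0.2,[0,0,-1],0],[0.2,[0,0,-1],0],[0.2,[0,0,-1],0],[0.2,[0,0,-1],0],[0.2,[0,0,-1],0],[0.2,[0,0,0],-1],[0.2,[0,0,0],-1],[0.2,[0,0,0],-1]]'
python3 -m inch '[[0.4,[0,0,0],-1],[0.4,[0,0,0],-1],[0.4,[0,0,0],-1],[0.4,[0,0,0],-1],[0.4,[0,0,0],-1],[0.4,[0,0,0],-1],[0.4,[0,0,0],-1],[0.4,[0,0,0],-0.6],[0.4,[0,0,0],0]]'
python3 plan.py .458 .0712 .12 50
```

```text
time: 46.1
tcp_pos: [0.6463, 0.19, 0.1242]
tcp_rot: [0.0, 0.574, 0.819, 0.0]
wrist_force: [-0.1, 0.3, 0.6]
finger_gap: 0.0514
time: 47.22
tcp_pos: [0.6464, 0.1899, 0.1237]
tcp_rot: [0.0, 0.341, 0.94, 0.0]
wrist_force: [0.3, -0.1, 0.5]
finger_gap: 0.0597
t47.23 tcp [0.6464 0.1899 0.1237] jaw 50.1 gap 0.0597 F [ 0.3 -0.1  0.5] | turn units 0.03 shift units [  3.4  -10.6    0.19] tilt [-0.  0. -1.] q7 0.63
```

```bash
python3 -m inch '[[0.4,[0.31,-0.96,0],0],[0.4,[0.31,-0.96,0],0],[0.4,[0.31,-0.96,0],0],[0.4,[0.31,-0.96,0],0],[0.4,[0.31,-0.96,0],0],[0.4,[0.31,-0.96,0],0],[0.4,[0.31,-0.96,0],0],[0.4,[0.31,-0.96,0],0],[0.4,[0.31,-0.96,0],0],[0.4,[0.31,-0.96,0],0],[0.4,[0.31,-0.96,0],0],[0.4,[0,0,0],0]]'
python3 - <<'E'
from h import *
from plan import plan
p,d,m=snap('wrist','w3.png'); W=world(d,m)[d>0]
k=np.hypot(W[:,0]-.458,W[:,1]-.0712)<.055
for lo,hi in((.012,.045),(.024,.045)):
    Q=W[k&(W[:,2]>lo)&(W[:,2]<hi)]; print(cv2.minAreaRect(Q[:,:2].astype(np.float32)),len(Q),Q[:,2].max())
plan(.458,.0712,.004,50)
E
```

```text
time: 48.72
tcp_pos: [0.4578, 0.0708, 0.1236]
tcp_rot: [-0.0, 0.342, 0.94, -0.0]
wrist_force: [0.0, 0.3, -0.4]
finger_gap: 0.0599
((0.45850861072540283, 0.06994079053401947), (0.02782008796930313, 0.08030593395233154), 50.70515823364258) 3112 0.03323397410923602
((0.45837122201919556, 0.06995412707328796), (0.027615126222372055, 0.08000026643276215), 50.79099655151367) 2005 0.03323397410923602
t48.77 tcp [0.459  0.0716 0.1238] jaw 50.1 gap 0.0600 F [0.8 1.  0.5] | turn units 0.03 shift units [ 0.03 -0.05  5.99] tilt [-0.     0.001 -1.   ] q7 0.68
```

View pics/w3.png

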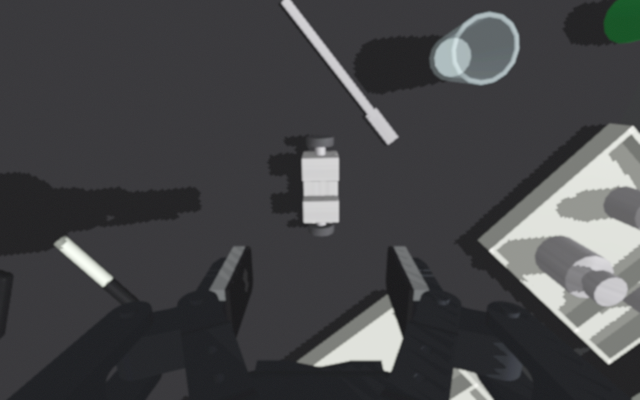

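The boss at (320,185) is square to the jaws, and the stick and beaker are clear. Both weights stand in the tray at right. I'll grasp the boss.

```bash
python3 -m inch '[[0.4,[-0.03,-0.07,0.9],-0.15],[0.4,[0,0,0.9],0],[0.4,[0,0,0.9],0],[0.4,[0,0,0.9],0],[0.4,[0,0,0.9],0],[0.4,[0,0,0.8],0],[0.4,[0,0,0.5],0],[0.4,[0,0,0.15],0],[0.4,[0,0,0],0]]'
python3 -m inch '[[-1,[0,0,0],0],[-1,[0,0,0],0],[-1,[0,0,0],0],[-1,[0,0,0],0],[-1,[0,0,0],0],[-1,[0,0,0],0]]' 60
python3 -m inch '[[-1,[0,0,-0.3],0],[-1,[0,0,-0.8],0],[-1,[0,0,-1],0],[-1,[0,0,-1],0],[-1,[0,0,-1],0],[-1,[0,0,-0.8],0],[-1,[0,0,0],1],[-1,[0,0,0],1],[-1,[0,0,0],1],[-1,[0,0,0],1],[-1,[0,0,0],1],[-1,[0,0,0],1]]'
python3 -m inch '[[-1,[0,0,0],1],[-1,[0,0,0],1],[-1,[0,0,0],1],[-1,[0,0,0],1],[-1,[0,0,0],1],[-1,[0,0,0],1],[-1,[0,0,0],0.2],[-1,[0,0,0],0]]'
python3 plan.py .6473 -.0088 .10 1.7
```

```text
time: 49.9
tcp_pos: [0.4586, 0.0702, 0.0045]
tcp_rot: [0.0, 0.336, 0.942, 0.0]
wrist_force: [-0.1, 0.1, 0.7]
finger_gap: 0.06
time: 50.65
tcp_pos: [0.4588, 0.0703, 0.0051]
tcp_rot: [0.0, 0.336, 0.942, 0.001]
wrist_force: [-0.8, 0.6, 4.9]
finger_gap: 0.0237
time: 52.15
tcp_pos: [0.4581, 0.07, 0.1033]
tcp_rot: [0.0, 0.525, 0.851, 0.0]
wrist_force: [-0.2, -0.1, -0.7]
finger_gap: 0.0235
time: 53.15
tcp_pos: [0.4582, 0.0701, 0.1028]
tcp_rot: [-0.0, 0.694, 0.72, 0.0]
wrist_force: [1.0, -0.2, -1.8]
finger_gap: 0.0235
t53.15 tcp [0.4582 0.0701 0.1028] jaw 2.0 gap 0.0235 F [ 1.  -0.2 -1.8] | turn units 0.08 shift units [-4.22  9.33  0.14] tilt [ 0.  0. -1.] q7 -0.05
```

```bash
python3 -m inch '[[-1,[-0.42,0.93,0],0],[-1,[-0.42,0.93,0],0],[-1,[-0.42,0.93,0],0],[-1,[-0.42,0.93,0],0],[-1,[-0.42,0.93,0],0],[-1,[-0.42,0.93,0],0],[-1,[-0.42,0.93,0],0],[-1,[-0.42,0.93,0],0],[-1,[-0.42,0.93,0],0],[-1,[-0.42,0.93,0],0],[-1,[0,0,0],0],[-1,[0,0,0],0]]'
python3 plan.py .6473 -.0088 .0115 1.7
python3 -m inch '[[-1,[0,0,0.8],0],[-1,[0,0,0.9],0],[-1,[0,0,0.9],0],[-1,[0,0,0.8],0],[-1,[0,0,0.6],0],[-1,[0,0,0.4],0],[-1,[0,0,0.08],0],[-1,[0,0,0],0],[-1,[0,0,0],0]]'
python3 plan.py .6473 -.0088 .0095 1.7
```

```text
time: 54.65
tcp_pos: [0.6461, -0.0072, 0.1021]
tcp_rot: [-0.001, 0.695, 0.719, -0.0]
wrist_force: [0.6, 0.9, -1.4]
finger_gap: 0.0238
t54.65 tcp [ 0.6461 -0.0072  0.1021] jaw 2.0 gap 0.0238 F [ 0.6  0.9 -1.4] | turn units 0.07 shift units [-0.08  0.06  4.53] tilt [ 0.    -0.001 -1.   ] q7 0.20
time: 55.78
tcp_pos: [0.6475, -0.0075, 0.0134]
tcp_rot: [0.0, 0.695, 0.719, 0.0]
wrist_force: [-0.3, 0.4, -1.8]
finger_gap: 0.0232
t55.77 tcp [ 0.6475 -0.0075  0.0134] jaw 2.0 gap 0.0232 F [-0.3  0.4 -1.8] | turn units 0.07 shift units [-0.06 -0.01  0.19] tilt [ 0.     0.001 -1.   ] q7 0.25
```

```bash
python3 -m inch '[[-1,[0,0,0.12],0],[-1,[0,0,0.03],0],[-1,[0,0,0],0]]'
python3 -m inch '[[-1,[0,0,0.04],0],[-1,[0,0,0],0]]'
python3 -m inch '[[-1,[0,0,0.04],0],[-1,[0,0,0],0]]'
```

```text
time: 56.15
tcp_pos: [0.647, -0.0075, 0.0097]
tcp_rot: [-0.0, 0.695, 0.719, -0.0]
wrist_force: [-0.1, 0.7, -1.4]
finger_gap: 0.0237
time: 56.4
tcp_pos: [0.6473, -0.0076, 0.0093]
tcp_rot: [0.0, 0.695, 0.719, 0.0]
wrist_force: [-0.8, 0.2, 0.8]
finger_gap: 0.024
time: 56.65
tcp_pos: [0.6474, -0.0075, 0.0092]
tcp_rot: [0.0, 0.695, 0.719, 0.0]
wrist_force: [-1.4, -0.1, 7.7]
finger_gap: 0.0235
```

Touching the floor. I'll release, lift, back out of the views, and check.

```bash
python3 -m inch '[[0,[0,0,-0.04],0],[0,[0,0,0],0],[0,[0,0,0],0],[0,[0,0,-0.5],0],[0,[0,0,-1],0],[0,[0,0,-1],0],[0,[0,0,-1],0],[0,[0,0,-1],0],[0,[0,0,-1],0],[0,[0,0,-1],0],[0,[0,0,-1],0]]'
python3 -m inch '[[0,[0,-1,-0.3],0],[0,[0,-1,-0.3],0],[0,[0,-1,-0.3],0],[0,[0,-1,-0.3],0],[0,[0,-1,-0.3],0],[0,[0,-1,-0.3],0],[0,[0,-1,-0.3],0],[0,[0,-1,-0.3],0],[0,[0,-1,-0.3],0],[0,[0,0,0],0],[0,[0,0,0],0]]'
python3 - <<'E'
from h import *
for n,c in(('top',(90,290,130,530)),('side',(110,380,200,520))):
    p,d,m=snap(n); a=p[c[0]:c[1],c[2]:c[3],::-1]
    cv2.imwrite('pics/f_%s.png'%n,cv2.resize(a,None,fx=2,fy=2,interpolation=cv2.INTER_CUBIC))
    W=world(d,m)[d>0]
    for nm,q in(('SS',(.622,-.204)),('SL',(.628,-.27)),('WS',(.638,.257)),('WL',(.646,.19)),('B',(.647,-.008))):
        Q=W[(np.hypot(W[:,0]-q[0],W[:,1]-q[1])<.03)&(W[:,2]>.026)]
        if len(Q): print(n,nm,Q.mean(0).round(3),Q[:,2].max().round(3),len(Q))
E
```

```text
time: 58.02
tcp_pos: [0.647, -0.0075, 0.1603]
tcp_rot: [-0.0, 0.695, 0.719, 0.0]
wrist_force: [0.3, -0.2, -0.1]
finger_gap: 0.0428
time: 59.4
tcp_pos: [0.4678, -0.0136, 0.2134]
tcp_rot: [0.0, 0.695, 0.719, 0.0]
wrist_force: [0.3, 0.4, -0.3]
finger_gap: 0.043
top SS [ 0.62  -0.213  0.036] 0.039 34
top SL [ 0.624 -0.266  0.044] 0.051 263
top WS [0.633 0.257 0.041] 0.055 112
top WL [0.639 0.19  0.051] 0.068 199
side SS [ 0.621 -0.209  0.037] 0.043 171
side SL [ 0.624 -0.274  0.045] 0.053 426
side WS [0.639 0.251 0.041] 0.057 82
side WL [0.644 0.183 0.049] 0.071 200
side B [ 0.647 -0.01   0.035] 0.043 199
```

View pics/f_top.png

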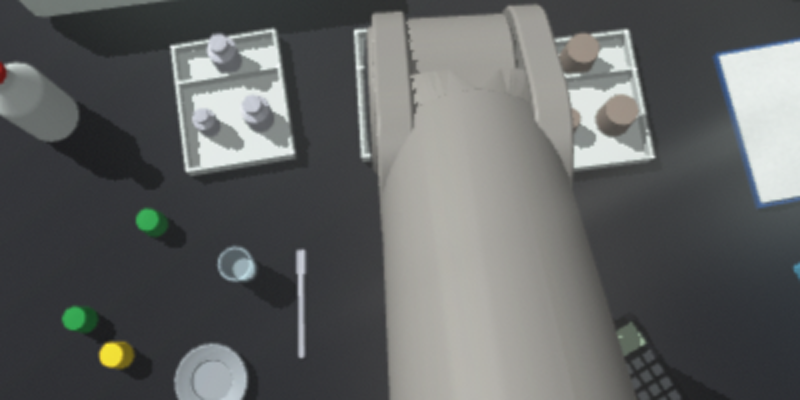

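View pics/f_side.png

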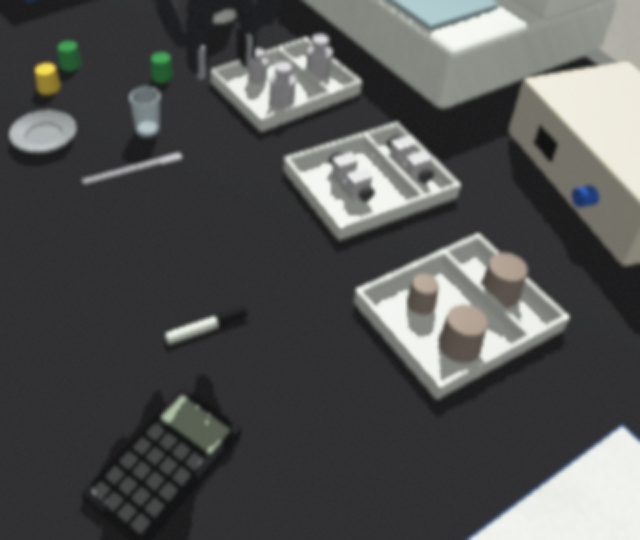

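All five parts stand or lie correctly in their trays. In the side view the stoppers are at (423,295) and (463,333), the weights at (258,70) and (283,87), and the boss at (352,177). The beaker is upright at (146,112), and the look-alikes haven't moved.

```bash
python3 -c "
from h import *
print(workorder.hand_in(), monitor.observe()['time'])"
```

```text
the job is handed in; nothing more can be done
the job is handed in; nothing more can be done
```

I put both stoppers in the stopper tray, both weights in the weight tray and the boss in the boss tray. Each was lowered until it touched the tray floor and then let go. The job was handed in at about 59.5 s on the robot's clock, with the gripper empty and clear of everything.

- **Parts:** the last side picture shows the stoppers and weights standing upright and the boss lying flat. The measured top heights fit each part resting on the 4 mm floor, to within the cameras' few millimetres of error.
- **Boss and small stopper:** in the last top picture the arm hid the boss and part of the small stopper. The boss's final position was therefore confirmed from the side camera only.
- **Bystanders:** the beaker stands where it was, and the green and yellow look-alikes were not touched.
- **Forces:** no check failed. The highest wrist force I read was about 15 N, while pressing the small stopper onto the tray floor.

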